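# Set the field easel's leg to its ring and clamp it

### The arm

A 6-joint arm with a two-finger parallel gripper is mounted at the origin on the work surface; the furniture and walls round the work are solid. World frame = base frame: x ahead of the robot, y to its left, z up, the work surface at z = 0. Lengths are in m, angles in rad, forces in N, time in s.
With the tool pointing down it reaches from about 0.35 to 0.85 m from the base axis. Payload 8.1 kg.
Tool frame: the origin (TCP) lies on the centre line of the jaws, within the pads' length; the fingertips stand r.tcp_to_tips ahead of it and the grasp point (between the pads) lies 6 mm ahead of it (r.tcp_to_tips is the distance from the TCP to the fingertips, in m); z points along the fingers, y is the line along which they close (so a half turn about z gives the same grasp; the last joint's range is limited). The gripper opens to 93 mm and grips with 3 to 60 N. Pads are 15 mm wide; open, the fingers measure 128 mm over their backs; the gripper's body (75 mm by 188 mm) begins 65 mm behind the grasp point.
Start: joints at [-1.304, 0.13, 1.488, -0, 1.523, -0.085], TCP at [0.207, -0.563, 0.244] pointing down, gripper open.
Joint ranges: [-2.96, 2.96], [-0.89, 2.26], [0.02, 2.5], [-1.34, 4.48], [0, 2.73], [-2.66, 2.66]. Speed limits (rad/s): [2.39, 2.39, 2.79, 3.14, 3.14, 3.14].

### API

Orientations are given as a rotation vector (axis times angle).
In Python, from cell import r gives the robot as it stands.
- The arm moves only by the shell command python3 -m pendant 'ROWS' [OPENING] [FORCE]. ROWS is a JSON object of lists of equal length, an entry for each row: "offset": the shift along the world's x, y, z in units of 3 cm (1.0 is 3 cm), a list of three; "angular": the turn, a rotation vector about the world's x, y, z in units of 6 degrees (1.0 is 6 degrees), a list of three. In form: {"offset": [[x, y, z], ...], "angular": [[rx, ry, rz], ...]}. A call has 1 to 10 rows; each row shifts and turns the commanded pose from where the row before left it; what a row does not reach is not made up. A row lasts 1/10 s, in which the tool goes at most 50 mm and 8.59 degrees, less where a joint would pass 70% of its speed; a pose out of reach is approached as far as the arm can. A call with a number of a shift or a turn outside -1 to 1 is refused whole. A call with a gripper value outside its range is refused whole. OPENING is the closure, from -1 (fully open) to 1 (shut), set as the call begins (- or left out, the last holds). The fingers move at their own pace and stop on an object; FORCE is the grip in N (left out, the last holds). Time passes only in rows, so rows that do not move let the fingers close. It gives the time, the measured TCP pose, the force, the opening and the grip force at its end, in the units of the state.
- r.state(): the state, without advancing time (a new reading comes with each control period).
- r.read_camera(name): name is "scene" or "top"; returns (picture, depth): 384x512x3 uint8, blue, green, red; 384x512 float32, m along the optical axis (not along the pixel's ray), 0 where there is no reading.
- r.camera_info(name): a dict with "mtx" (3x3 intrinsics, pixels), "distortion" ([k1, k2, p1, p2, k3] as OpenCV has them; the pictures are not rectified), "R" (3x3) and "t" (3): a world point X has camera coordinates R X + t. Camera axes: x right, y down, z forward; pixel columns grow to the right and rows downward; lengths in m; the calibration is good to about 2 mm. A picture is of the moment at which its call begins. camera_info takes no time and is no camera call.
- r.job_done(): hands the job in; it is judged then, once.
The state is a dict: "t": time; "qpos": joint angles; "joint_vel": joint speeds; "joint_torque": joint torques, N m; "tcp_pos": TCP position; "orientation": TCP orientation; "contact_force": force on the tool from outside, world axes, zero at the start; "moment": the same for the moment, N m; "gripper_width": opening from 0.0 (shut) to 1.0 (fully open); "finger_force": force on a finger pad.
Only numpy, scipy, OpenCV 4.12 (cv2) and the standard library are available. Lean on these libraries where they do the work, as an engineer would, in place of code of your own. Each camera call takes 0.05 s, during which the arm holds its last target. There are 200 camera calls.

### The job

The folding field easel lies on the bench under a holdfast and its swung-out leg has to be set to length. Press the sprung travel catch on top of the collar down until it clicks and stays down by itself, then draw the leg out until the broad ring on it has just come fully out of the collar. Then hold the leg at that length and, while holding it, squeeze the cam lever beside the collar fully closed, because the cam drags an unheld leg back in; finish still holding the leg at its ring with the lever closed and the catch still down, and leave the other things on the bench where they are.

Things in the scene. Friction and masses are not known exactly. Their poses are not given: they have to be found in the camera images.
- easel: Folded field easel, fixed by a holdfast. Origin on the bench under the mouth of the swung-out leg's collar; z up; -y points outward along that leg (the way it is drawn), -x to the side with the cam lever. Yaw within 0.35 rad. Leg axis level, 40 mm up. Black collar 40 mm long back from the mouth, 34 mm wide, 60 mm high; cheeks round the cam reach to x = -38 mm; behind it a 26 mm square tube
- collar_mouth (a point): centre of the collar's mouth, on the leg's axis, 40 mm above the bench; has the easel's axes
- head_top (a point): top of the easel's black head (66 x 54 mm), 177 mm behind the mouth; the steel holdfast over it is 106 mm high. Two other legs, folded together, run from the head at 35 degrees to the -x side, to about x = -150 mm, y = -20 mm of the easel; their canvas hooks are 75 mm high. Leave those alone
- leg: Sliding leg: aluminium bar 18 x 18 mm; origin on its axis, at the mouth when fully in; the easel's axes. Slides 0 to 90 mm out along the easel's -y with 1.5 N of drag, stays where left, gives no other way. At first 0 to 3 mm out: the catch hooks the steel keeper bar on its top (8 mm outward of the origin, 5.5 mm proud) and lets it out no further than about 4 mm
- leg_foot (a point): centre of the black rubber foot (28 x 28 mm, 30 mm long along the leg) on the leg's outer end, 81 mm outward of the leg's origin: the place to grip to draw the leg out; 26 mm of free space under it
- leg_mark (a point): inner edge (toward the collar) of the broad black ring, 5 mm wide, round the leg; the leg's other rings are thin lines 15 mm apart. 60 mm inward of the leg's origin, so hidden in the collar at first. The leg is at its length when this point is in the plane of the mouth, at collar_mouth
- cam_lever (a joint): cam lever angle, rad: 0 closed (stop), along the leg on its -x side; 0.46 to 0.55 open at the start, 0.62 at most. Stays where put. Below about 0.45 the cam bites on the leg, hardest near 0.10, and rests past centre at 0; closing takes 3 to 6 N at 45 mm from the pin and drags an unheld leg 6 to 8 mm inward
- cam_pin (a point): upright pivot pin of the cam lever, 27 mm to the -x side of the leg's axis, 8 mm inward of the mouth, at axis height. The dark steel lever reaches 72 mm from it, is 9 mm thick and 20 mm high (30 to 50 mm above the bench)
- lever_grip (a point): on the lever's outer face, 44 mm from the pin, mid-height: a finger here and one on the leg's bare +x side squeeze it shut. Leg with lever measures 35 mm closed (9 mm on the +x, 25.5 mm on the -x side of the axis), some 60 mm 0.5 rad open. The leg does not give sideways: with its finger on the leg, the hand must follow toward +x as the fingers close
- catch (a joint): angle of the steel travel catch, a rocker on the collar, rad: 0 up at rest, its tooth hooking the leg; pressing the thumb pad turns it to its stop at 0.30. Sprung up; from about 0.04 a sprung ball resists (8 to 12 N at the pad), it snaps past at about 0.16, and let go after that the ball holds it at 0.22 to 0.25, the tooth clear of the leg
- catch_pin (a point): cross pin of the catch, on top of the collar, 14 mm inward of the mouth, 70 mm above the bench
- catch_pad (a point): middle of the top of the catch's black ribbed thumb pad (26 mm across, 24 mm along the leg, its end toward the head 7 mm higher), 32 mm from the catch pin toward the head, 77 mm above the bench at rest; sinks about 9 mm to the stop. A ball housing 16 mm wide and 69 mm high begins 18 mm behind this point toward the head
- tea_mug: bystander: white dotted mug, 78 mm wide, 93 mm high, origin at its underside
- masking_tape: bystander: roll of masking tape, 104 mm across, 25 mm high, lying flat
- scissors: bystander: scissors lying flat, 199 mm long

How it is judged:
By the outcome, as a careful person would: the job done as asked, in the order asked, and still so for the second after the job is handed in, while the arm keeps its last pose, push and grip.
It also fails if it takes over 54 s, if anything falls off the work surface, if the arm or the gripper's body presses on something with over 40 N, if the wrist force passes 120 N, or if a joint passes its speed limit or range.

## Working session

There is one attempt and no reset: what is moved stays moved. The work goes in short steps, Python scripts to look and compute and a shell command to move; the robot and the scene stay as the last step left them, time stands still between calls to the robot, and variables do not carry over. Pictures are saved under pics/ and viewed, at most 10 in all, crops included, and the job is handed in when it is done.

```bash
mkdir -p pics; ls
python3 - <<'E'
from cell import r
import cv2,numpy as np
print(r.state(), r.tcp_to_tips)
for n in("scene","top"):
    p,d=r.read_camera(n); cv2.imwrite(f"pics/{n}0.png",cv2.resize(p,(800,600),interpolation=cv2.INTER_CUBIC)); np.savez(f"{n}0.npz",p=p,d=d)
    i=r.camera_info(n); print(n,i)
E
```

```text
pics
{'t': 0.0, 'qpos': array([-1.30440477e+00,  1.31150114e-01,  1.48923235e+00, -2.25713484e-05,
        1.52297757e+00, -8.53920587e-02]), 'joint_vel': array([-4.28857486e-04,  2.17470619e-03,  2.73075372e-04,  8.82795918e-05,
       -1.33582361e-03,  2.07265411e-03]), 'joint_torque': array([-4.65854882e-04, -5.59840608e+01, -4.91761816e+01,  7.69882975e-02,
        3.57874401e-02, -1.55616922e-04]), 'tcp_pos': array([ 0.20663006, -0.56276712,  0.24261976]), 'orientation': array([-3.09138933e+00, -5.49429585e-01,  2.86010941e-04]), 'contact_force': array([0.67026683, 0.56045712, 0.15396699]), 'moment': array([-0.00786278,  0.02264287,  0.00992449]), 'finger_force': 0.0, 'gripper_width': 1.001531452205245} 0.025
scene {'mtx': array([[355.11678434,   0.        , 250.22130137],
       [  0.        , 355.11678434, 195.27410187],
       [  0.        ,   0.        ,   1.        ]]), 'distortion': array([-0.06792077,  0.        ,  0.        ,  0.        ,  0.        ]), 'R': array([[-0.79520086, -0.60631958,  0.00567061],
       [-0.47504177,  0.61716084, -0.62725418],
       [ 0.37681682, -0.50148684, -0.77879396]]), 't': array([0.27606891, 0.25904724, 0.88260394])}
top {'mtx': array([[434.9349496 ,   0.        , 258.2029312 ],
       [  0.        , 434.9349496 , 191.78762332],
       [  0.        ,   0.        ,   1.        ]]), 'distortion': array([-0.10003043,  0.        ,  0.        ,  0.        ,  0.        ]), 'R': array([[ 0.02612003, -0.99963465,  0.00695122],
       [-0.99083211, -0.02681078, -0.13241193],
       [ 0.13254992, -0.00342889, -0.9911704 ]]), 't': array([-0.06731722,  0.402654  ,  1.09391549])}
```

View pics/scene0.png

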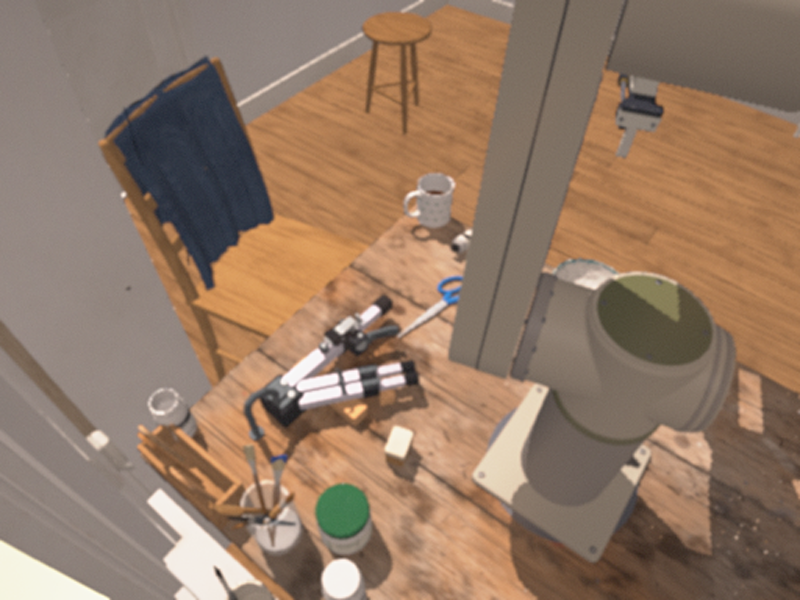

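View pics/top0.png

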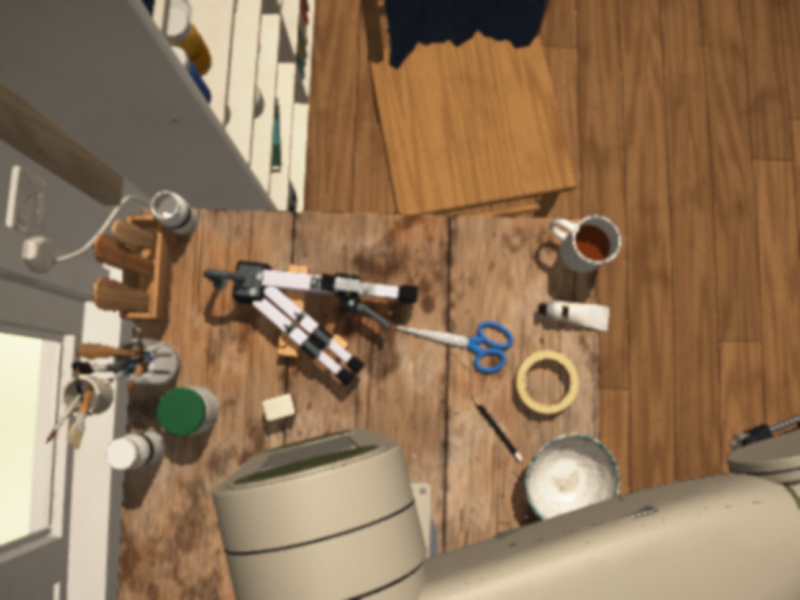

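The scene shows the easel with its foot near (385,305) and the tool far to the right. In the top view the head is at about (250,282), the collar at (348,288), the foot at (408,293), and the cam lever runs from (350,300) to (390,325). I'll enlarge the collar area in both views.

```bash
cat > h.py <<'E'
import cv2,numpy as np
from cell import r
def ray(cam,uv):
    i=r.camera_info(cam); u=cv2.undistortPoints(np.array([[uv]],float),i["mtx"],i["distortion"])[0,0]
    R=i["R"]; c=-R.T@i["t"]; return c,R.T@np.array([u[0],u[1],1.])
def onz(cam,uv,z):
    c,d=ray(cam,uv); return c+d*(z-c[2])/d[2]
def pix(cam,X):
    i=r.camera_info(cam); return cv2.projectPoints(np.array([X],float),cv2.Rodrigues(i["R"])[0],i["t"],i["mtx"],i["distortion"])[0][0,0]
E
python3 - <<'E'
import numpy as np,cv2
a=np.load("top0.npz")["p"][165:245,150:280]; b=np.load("scene0.npz")["p"][180:280,155:285]
cv2.imwrite("pics/t1.png",cv2.resize(a,None,fx=6,fy=6,interpolation=cv2.INTER_CUBIC))
cv2.imwrite("pics/s1.png",cv2.resize(b,None,fx=6,fy=6,interpolation=cv2.INTER_CUBIC))
E
```

```text
(no output)
```

View pics/t1.png

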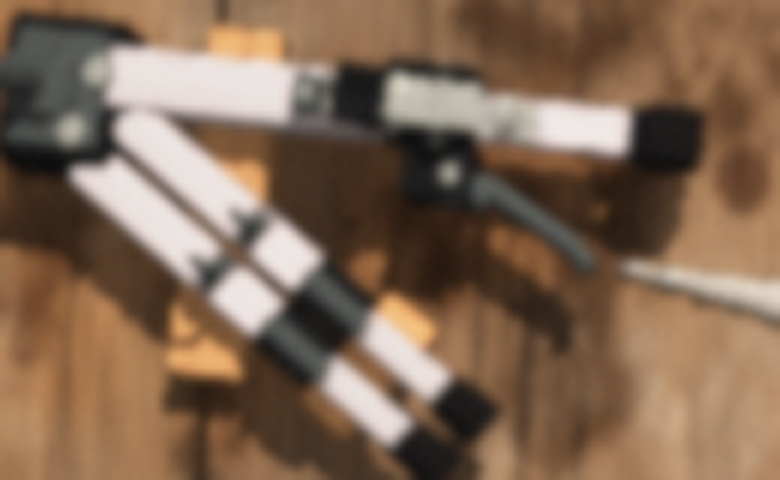

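View pics/s1.png

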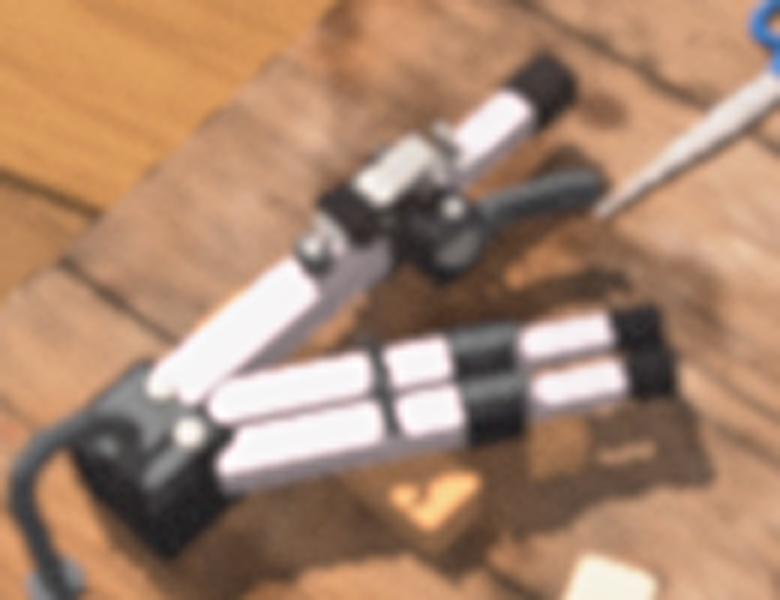

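The top crop shows the pad at (360,95), steel catch at (430,98), foot at (665,137), lever from (480,190) to (592,265), and head from 5 to 110. The scene crop agrees, with the pad at about (350,210) and the foot at (545,90). I'll measure with depth and rays.

```bash
cat >> h.py <<'E'
def cloud(cam,d):
    i=r.camera_info(cam); h,w=d.shape
    g=np.stack(np.meshgrid(np.arange(w),np.arange(h)),-1).reshape(-1,1,2).astype(float)
    u=cv2.undistortPoints(g,i["mtx"],i["distortion"])[:,0]
    P=np.c_[u,np.ones(len(u))]*d.reshape(-1,1); return ((P-i["t"])@i["R"]).reshape(h,w,3)
E
python3 - <<'E'
from h import *
np.set_printoptions(precision=4,suppress=True)
a=np.load("top0.npz");p,d=a["p"],a["d"];C=cloud("top",d)
print("cam",ray("top",(0,0))[0],ray("scene",(0,0))[0])
hsv=cv2.cvtColor(p,cv2.COLOR_BGR2HSV)
def T(x,y): return ((x+.5)/6-.5+150,(y+.5)/6-.5+165)
for n,(x,y),z in [("tube",(200,80),.053),("pad",(360,95),.077),("catch",(430,98),.07),("leg",(590,125),.049),("foot",(665,135),.054),("footend",(697,135),.054),("footin",(634,135),.054),("levertip",(590,262),.05),("cam",(450,172),.05),("bench",(300,200),0)]:
    u=T(x,y);k=C[int(round(u[1]))-1:int(round(u[1]))+2,int(round(u[0]))-1:int(round(u[0]))+2]
    print(n,np.round(u,1),"depth",np.nanmedian(k.reshape(-1,3),0),"ray",onz("top",u,z))
X=C.reshape(-1,3);V=(hsv[...,1].ravel()<60)&(hsv[...,2].ravel()>120)
m=V&(X[:,0]>.4)&(X[:,0]<.75)&(X[:,2]>.035)&(X[:,2]<.065)
mk=m.reshape(d.shape).astype(np.uint8); nn,lab,st,ce=cv2.connectedComponentsWithStats(mk)
for i in range(1,nn):
    if st[i,4]>15:
        q=C[lab==i]; c=q.mean(0); e=cv2.fitLine(q[:,:2].astype(np.float32),cv2.DIST_HUBER,0,.01,.01).ravel()
        print(st[i],c,np.median(q[:,2]),"dir",e[:2],"min",q.min(0),"max",q.max(0))
# foot: depth height 45-60 near
sb=np.load("scene0.npz");S=cloud("scene",sb["d"]);
def U(x,y): return ((x+.5)/6-.5+155,(y+.5)/6-.5+180)
for n,xy,z in [("padS",(350,212),.077),("footS",(545,80),.054)]:
    u=U(*xy);print(n,onz("scene",u,z),S[int(round(u[1])),int(round(u[0]))])
E
```

```text
cam [ 0.2557 -0.0527  1.138 ] [0.01   0.4501 0.8483]
tube [182.9 177.9] depth [0.431 0.135 0.053] ray [0.4311 0.135  0.053 ]
pad [209.6 180.4] depth [0.4237 0.0634 0.0794] ray [0.4227 0.0644 0.077 ]
catch [221.2 180.9] depth [0.4222 0.0363 0.0752] ray [0.4233 0.0361 0.07  ]
leg [247.9 185.4] depth [ 0.4178 -0.0303  0.0511] ray [ 0.4169 -0.0301  0.049 ]
foot [260.4 187.1] depth [ 0.4127 -0.0607  0.0547] ray [ 0.4128 -0.0618  0.054 ]
footend [265.8 187.1] depth [ 0.4135 -0.0758  0.0531] ray [ 0.4132 -0.0752  0.054 ]
footin [255.2 187.1] depth [ 0.413  -0.0481  0.0515] ray [ 0.4124 -0.0488  0.054 ]
levertip [247.9 208.2] depth [ 0.3595 -0.032   0.0506] ray [ 0.3588 -0.0318  0.05  ]
cam [224.6 193.2] depth [0.3947 0.0264 0.0612] ray [0.3952 0.0282 0.05  ]
bench [199.6 197.9] depth [0.3869 0.0963 0.0012] ray [0.3874 0.0974 0.    ]
[100 125  14  14 125] [0.5455 0.338  0.0578] 0.05780158849157873 dir [ 0.7529 -0.6581] min [0.5289 0.3219 0.0542] max [0.5649 0.3558 0.0628]
[ 69 131   8   9  23] [0.5352 0.4307 0.0526] 0.05363831102123743 dir [ 0.9994 -0.0355] min [0.5238 0.4271 0.0376] max [0.5519 0.4361 0.0634]
[ 62 171   6   6  29] [0.4355 0.4459 0.0503] 0.049567334559120074 dir [ 0.9999 -0.0145] min [0.4273 0.444  0.0372] max [0.4428 0.4484 0.0645]
[164 172  41  19 438] [0.4253 0.1401 0.053 ] 0.053234893930949934 dir [0.0003 1.    ] min [0.4001 0.0818 0.037 ] max [0.4473 0.1821 0.0631]
[228 181  27  10 187] [ 0.416  -0.0155  0.0496] 0.050190221554706885 dir [0.0479 0.9989] min [ 0.4065 -0.0457  0.035 ] max [0.4272 0.0195 0.0642]
[159 184   5   5  17] [0.4075 0.1871 0.0613] 0.06119435752344981 dir [ 0.9947 -0.1025] min [0.4023 0.182  0.057 ] max [0.4135 0.1934 0.0649]
padS [0.4213 0.0678 0.077 ] [0.4208 0.068  0.0773]
footS [ 0.4106 -0.0598  0.054 ] [ 0.4119 -0.0595  0.0529]
```

Run:
```python
from h import *
np.set_printoptions(precision=4,suppress=True)
for cam in("top","scene"):
  X=cloud(cam,np.load(cam+"0.npz")["d"]).reshape(-1,3)
  print(cam)
  for y0,y1,zt in [(.15,.165,.053),(.12,.15,.053),(.095,.115,.053),(.055,.075,.078),(.0,-.02,.0495),(-.045,-.02,.0495),(-.07,-.05,.054)]:
    lo,hi=min(y0,y1),max(y0,y1)
    q=X[(X[:,0]>.385)&(X[:,0]<.46)&(X[:,1]>lo)&(X[:,1]<hi)&(abs(X[:,2]-zt)<.0045)]
    if len(q)>5: print(y0,len(q),q.mean(0),np.percentile(q[:,0],[5,95]))
  q=X[(abs(X[:,0]-.413)<.010)&(X[:,1]<0)&(X[:,1]>-.12)&(X[:,2]>.046)]; print("foot end",np.sort(q[:,1])[:8])
  q=X[(X[:,0]>.335)&(X[:,0]<.41)&(X[:,1]<.02)&(X[:,1]>-.06)&(abs(X[:,2]-.05)<.005)]
  q=q[q[:,0]<.400]; print("lever",q.mean(0),len(q)); 
  for a in np.arange(-.045,.02,.008):
    k=q[abs(q[:,1]-a)<.004]; print(np.round(a,3),len(k),k.mean(0) if len(k) else "")
```

```text
top
0.15 97 [0.4192 0.1577 0.0523] [0.3942 0.4411]
0.12 177 [0.4171 0.1363 0.0526] [0.3876 0.4405]
0.095 78 [0.4265 0.1051 0.0537] [0.4156 0.4392]
0.055 78 [0.4232 0.0644 0.0786] [0.4118 0.4353]
0.0 53 [ 0.4168 -0.0096  0.0506] [0.4096 0.425 ]
-0.045 67 [ 0.4156 -0.0317  0.0498] [0.4077 0.4233]
-0.07 81 [ 0.4135 -0.0598  0.0538] [0.4007 0.4258]
foot end [-0.0787 -0.0786 -0.0785 -0.0783 -0.0782 -0.0782 -0.076  -0.0759]
lever [ 0.3769 -0.007   0.0503] 95
-0.045 0 
-0.037 2 [ 0.3585 -0.0345  0.0478]
-0.029 13 [ 0.3622 -0.029   0.0507]
-0.021 13 [ 0.3683 -0.0219  0.0507]
-0.013 13 [ 0.3732 -0.0141  0.0497]
-0.005 18 [ 0.3783 -0.0054  0.0495]
0.003 14 [0.3854 0.0035 0.0501]
0.011 16 [0.388  0.0118 0.0519]
0.019 6 [0.3882 0.0172 0.0493]
scene
0.15 60 [0.4257 0.157  0.0512] [0.3976 0.4422]
0.12 102 [0.4259 0.1357 0.0513] [0.3937 0.4402]
0.095 57 [0.4262 0.1052 0.0517] [0.415 0.438]
0.055 51 [0.4242 0.0662 0.0765] [0.4131 0.4359]
0.0 27 [ 0.4157 -0.0113  0.0485] [0.4097 0.4252]
-0.045 46 [ 0.4156 -0.0326  0.0476] [0.4068 0.4233]
-0.07 46 [ 0.413  -0.06    0.0522] [0.4018 0.4248]
foot end [-0.0765 -0.0752 -0.0746 -0.0733 -0.0733 -0.072  -0.0704 -0.0703]
lever [ 0.3761 -0.0068  0.0484] 60
-0.045 0 
-0.037 1 [ 0.3596 -0.0334  0.0463]
-0.029 6 [ 0.3609 -0.028   0.0486]
-0.021 10 [ 0.3674 -0.021   0.0488]
-0.013 10 [ 0.3728 -0.0128  0.0484]
-0.005 11 [ 0.3775 -0.0044  0.048 ]
0.003 10 [0.3837 0.0027 0.0473]
0.011 10 [0.3879 0.0117 0.0488]
0.019 2 [0.3865 0.0181 0.0514]
```

Mouth is at about (0.4199, 0.019), yaw −0.080 and pad at (0.4236, 0.0648). The pad-to-foot spacing is 126.7 mm against an expected 127 to 130, and heights match. One tool orientation (tool y along easel x, a +65.2° turn) serves every step, so I'll move over now with the gripper closing.

```bash
python3 -m pendant '{"offset":[[0.34,0.9,0],[0.34,1,0],[0.34,1,0],[0.34,1,0],[0.34,1,0],[0.34,1,0],[0.34,1,0],[0.34,1,0],[0.34,1,0],[0.34,1,0]],"angular":[[0,0,0.52],[0,0,0.52],[0,0,0.52],[0,0,0.52],[0,0,0.52],[0,0,0.52],[0,0,0.52],[0,0,0.52],[0,0,0.52],[0,0,0.52]]}' 1 30
python3 -m pendant '{"offset":[[0.34,1,0],[0.34,1,0],[0.34,1,0],[0.34,1,0],[0.34,1,0],[0.34,1,0],[0.34,1,0],[0.34,1,0],[0.34,1,0],[0.34,1,0]],"angular":[[0,0,0.52],[0,0,0.52],[0,0,0.52],[0,0,0.52],[0,0,0.52],[0,0,0.52],[0,0,0.52],[0,0,0.52],[0,0,0.52],[0,0,0.52]]}'
```

```text
t: 1.1
tcp_pos: [0.3088, -0.2649, 0.2432]
orientation: [-2.83, -1.364, 0.0]
contact_force: [0.4, 0.2, 1.2]
gripper_width: 0.19
finger_force: 0.0
t: 2.1
tcp_pos: [0.4108, 0.0351, 0.2434]
orientation: [-2.358, -2.075, 0.0]
contact_force: [0.7, 0.2, 0.6]
gripper_width: 0.003
finger_force: 0.0
```

```bash
python3 -m pendant '{"offset":[[0.43,0.99,-0.4],[0,0,-1],[0,0,-1],[0,0,-1],[0,0,-0.9],[0,0,0]],"angular":[[0,0,0.45],[0,0,0],[0,0,0],[0,0,0],[0,0,0],[0,0,0]]}'
```

```text
t: 2.7
tcp_pos: [0.4202, 0.0634, 0.1104]
orientation: [-2.307, -2.124, 0.009]
contact_force: [-0.3, -0.8, -0.1]
gripper_width: 0.003
finger_force: 0.0
```

```bash
python3 -m pendant '{"offset":[[0.11,0.04,-0.1],[0,0,-0.06],[0,0,-0.06],[0,0,-0.06]],"angular":[[0,0,0],[0,0,0],[0,0,0],[0,0,0]]}'; python3 -m pendant '{"offset":[[0,0,-0.06],[0,0,-0.06]],"angular":[[0,0,0],[0,0,0]]}'; python3 -m pendant '{"offset":[[0,0,-0.06],[0,0,-0.06]],"angular":[[0,0,0],[0,0,0]]}'
```

```text
t: 3.1
tcp_pos: [0.4278, 0.0646, 0.1073]
orientation: [2.311, 2.127, 0.002]
contact_force: [0.3, -0.4, -1.1]
gripper_width: 0.006
finger_force: 0.0
t: 3.3
tcp_pos: [0.4273, 0.0647, 0.103]
orientation: [2.311, 2.127, 0.001]
contact_force: [0.8, 0.9, 0.9]
gripper_width: 0.007
finger_force: 0.3
t: 3.5
tcp_pos: [0.4277, 0.0649, 0.1005]
orientation: [2.311, 2.127, 0.002]
contact_force: [-9.1, 0.7, 23.4]
gripper_width: 0.005
finger_force: 11.5
```

```bash
python3 -m pendant '{"offset":[[0,0,0.4],[-0.12,0,0],[0,0,0]],"angular":[[0,0,0],[0,0,0],[0,0,0]]}'
python3 - <<'E'
from h import *
s=r.state();print(s["tcp_pos"],s["contact_force"])
p,d=r.read_camera("top")
a=p[150:240,180:290]; b=r.read_camera("scene")[0][180:270,175:285]
cv2.imwrite("pics/a2.png",cv2.resize(np.vstack([a,b]),None,fx=3.3,fy=3.3,interpolation=cv2.INTER_CUBIC))
E
```

```text
t: 3.8
tcp_pos: [0.4232, 0.0646, 0.1111]
orientation: [2.311, 2.127, 0.0]
contact_force: [0.1, -0.1, -0.9]
gripper_width: 0.006
finger_force: 0.0
[0.42317509 0.06462799 0.11106846] [ 0.05983614 -0.07589496 -0.85441808]
```

View pics/a2.png

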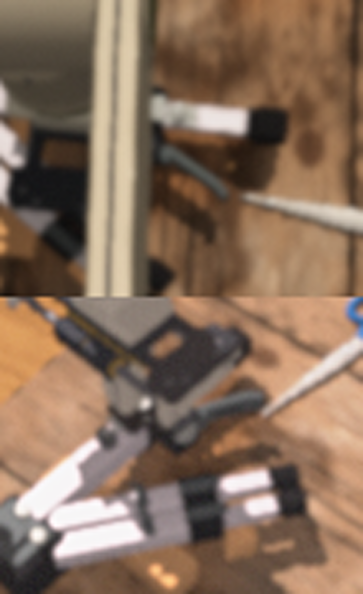

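The tool sits over the pad (upper picture about (150,130), lower about (140,405)), and the foot and lever are clear. Pressing again, now centred.

```bash
python3 -m pendant '{"offset":[[0,0,-0.25],[0,0,-0.06],[0,0,-0.06]],"angular":[[0,0,0],[0,0,0],[0,0,0]]}'; python3 -m pendant '{"offset":[[0,0,-0.05]],"angular":[[0,0,0]]}'; python3 -m pendant '{"offset":[[0,0,-0.05]],"angular":[[0,0,0]]}'; python3 -m pendant '{"offset":[[0,0,-0.05]],"angular":[[0,0,0]]}'
```

```text
t: 4.2
tcp_pos: [0.424, 0.0648, 0.1005]
orientation: [2.311, 2.127, 0.002]
contact_force: [-4.2, 0.8, 15.5]
gripper_width: 0.004
finger_force: 7.3
t: 4.3
tcp_pos: [0.4236, 0.0649, 0.0985]
orientation: [-2.311, -2.128, -0.001]
contact_force: [1.0, 0.4, 2.0]
gripper_width: 0.004
finger_force: 0.7
t: 4.4
tcp_pos: [0.4234, 0.0648, 0.0966]
orientation: [-2.311, -2.127, -0.0]
contact_force: [1.0, 0.5, 1.0]
gripper_width: 0.008
finger_force: 0.6
t: 4.5
tcp_pos: [0.4231, 0.0646, 0.0948]
orientation: [-2.311, -2.127, 0.001]
contact_force: [-1.3, -0.7, -0.7]
gripper_width: 0.008
finger_force: 0.1
```

Force rose to 15 N, then collapsed as it snapped. I'll go a touch deeper, then lift and move over the foot while opening.

```bash
python3 -m pendant '{"offset":[[0,0,-0.06],[0,0,-0.04]],"angular":[[0,0,0],[0,0,0]]}'; python3 -m pendant '{"offset":[[0,0,0.6],[0,0,0.6],[-0.08,-1,0],[-0.08,-1,0],[-0.08,-1,0],[-0.08,-1,0],[0,-0.19,0],[0,0,0]],"angular":[[0,0,0],[0,0,0],[0,0,0],[0,0,0],[0,0,0],[0,0,0],[0,0,0],[0,0,0]]}' -0.3 20
python3 - <<'E'
from h import *
np.set_printoptions(precision=4,suppress=True)
p,d=r.read_camera("top"); C=cloud("top",d).reshape(-1,3)
for y0,y1 in [(.04,.055),(.055,.062),(.062,.07),(.07,.076)]:
    q=C[(abs(C[:,0]-.4232)<.009)&(C[:,1]>y0)&(C[:,1]<y1)]; print(y0,np.median(q,0),len(q))
cv2.imwrite("pics/a3.png",cv2.resize(p[150:250,150:290],(700,500),interpolation=cv2.INTER_CUBIC))
E
```

```text
t: 4.7
tcp_pos: [0.4231, 0.0645, 0.0921]
orientation: [-2.311, -2.127, 0.001]
contact_force: [-2.6, 0.1, 9.5]
gripper_width: 0.002
finger_force: 4.9
t: 5.5
tcp_pos: [0.4135, -0.0616, 0.1282]
orientation: [-2.314, -2.125, 0.0]
contact_force: [-0.3, 0.7, -0.4]
gripper_width: 0.628
finger_force: 0.0
0.04 [nan nan nan] 0
0.055 [nan nan nan] 0
0.062 [nan nan nan] 0
0.07 [nan nan nan] 0
  return _methods._mean(a, axis=axis, dtype=dtype,
  ret = um.true_divide(
```

View pics/a3.png

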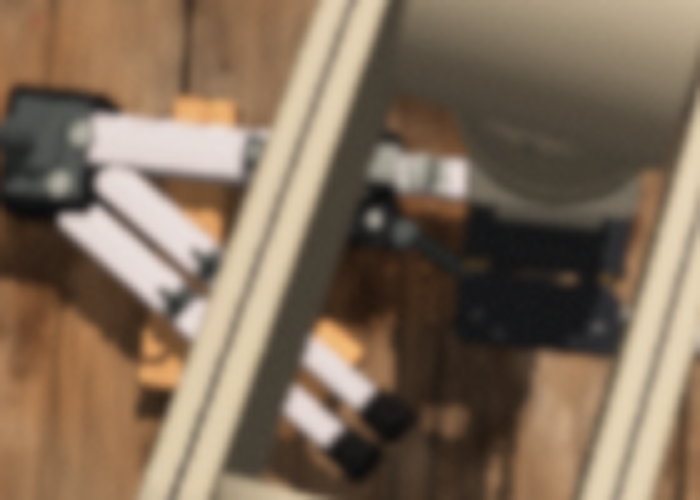

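The arm hides the pad, and the foot at about (560,180) is under the gripper. The pull itself will show whether the catch held. Descending onto the foot and gripping.

```bash
python3 -m pendant '{"offset":[[0,0,-0.9],[0,0,-0.9],[0,0,-0.94],[0,0,0],[0,0,0]],"angular":[[0,0,0],[0,0,0],[0,0,0],[0,0,0],[0,0,0]]}'; python3 -m pendant '{"offset":[[0,0,0],[0,0,0],[0,0,0],[0,0,0]],"angular":[[0,0,0],[0,0,0],[0,0,0],[0,0,0]]}' 1 20
```

```text
t: 6.05
tcp_pos: [0.4134, -0.0601, 0.0462]
orientation: [-2.309, -2.128, 0.001]
contact_force: [-0.0, -0.6, 0.3]
gripper_width: 0.649
finger_force: 0.0
t: 6.45
tcp_pos: [0.4143, -0.0612, 0.047]
orientation: [2.311, 2.127, 0.001]
contact_force: [0.1, -0.0, -0.1]
gripper_width: 0.356
finger_force: 0.0
```

```bash
python3 -m pendant '{"offset":[[0,0,0],[0,0,0],[-0.013,-0.17,0],[-0.014,-0.17,0]],"angular":[[0,0,0],[0,0,0],[0,0,0],[0,0,0]]}'; python3 -m pendant '{"offset":[[-0.014,-0.17,0]],"angular":[[0,0,0]]}'
```

```text
t: 6.85
tcp_pos: [0.4134, -0.0715, 0.0467]
orientation: [2.311, 2.128, 0.001]
contact_force: [0.3, 2.1, 4.6]
gripper_width: 0.301
finger_force: 20.0
t: 6.95
tcp_pos: [0.4129, -0.0769, 0.0466]
orientation: [2.311, 2.127, 0.001]
contact_force: [0.2, 2.3, 6.1]
gripper_width: 0.302
finger_force: 20.0
```

Drag is 2 N, so the leg is free and the catch held. Drawing most of the remaining way.

```bash
python3 -m pendant '{"offset":[[-0.02,-0.25,0.01],[-0.024,-0.3,0.01],[-0.024,-0.3,0],[-0.02,-0.25,0],[-0.02,-0.23,0],[0,0,0],[0,0,0]],"angular":[[0,0,0],[0,0,0],[0,0,0],[0,0,0],[0,0,0],[0,0,0],[0,0,0]]}'
python3 - <<'E'
from h import *
s=r.state();print(s["tcp_pos"],s["contact_force"],s["qpos"])
a=r.read_camera("top")[0];b=r.read_camera("scene")[0]
np.savez("m1.npz",a=a,b=b)
O=np.array([.4199,.019])
for n in(0,.005): 
  X=[O[0]-.08*n,O[1]-n,.049]; print(pix("top",X),pix("scene",X))
im=np.hstack([a[160:210,205:255],b[190:240,205:255]])
cv2.imwrite("pics/a4.png",cv2.resize(im,None,fx=8,fy=8,interpolation=cv2.INTER_CUBIC))
E
```

```text
t: 7.65
tcp_pos: [0.4096, -0.1174, 0.0468]
orientation: [2.311, 2.126, -0.0]
contact_force: [5.0, -0.9, -2.9]
gripper_width: 0.301
finger_force: 20.0
[ 0.40956232 -0.11744476  0.04682262] [ 4.95737823 -0.91744139 -2.88519128] [-3.99197822e-01 -1.54014570e-01  2.14825225e+00 -6.91310009e-04
  1.14616926e+00 -3.15273432e-01]
[228.58764893 183.73483849] [225.53196783 209.77350494]
[230.5545051  183.94352968] [226.78365757 208.70729423]
```

View pics/a4.png

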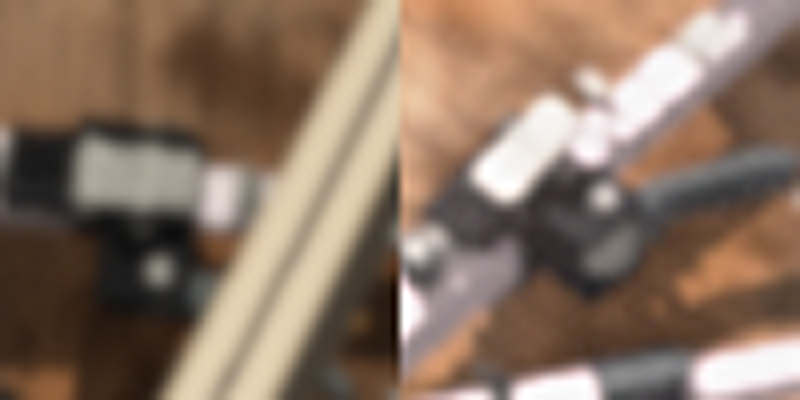

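The picture shows white leg from about (205,190) outside the collar in the left half. The dark band at the mouth isn't separable from the catch, so by tool travel the leg is out about 57 mm. I'll draw 3 mm more, release, and clear the view to measure the ring.

```bash
python3 -m pendant '{"offset":[[0.01,-0.107,0],[0,0,0],[0,0,0]],"angular":[[0,0,0],[0,0,0],[0,0,0]]}';python3 -m pendant '{"offset":[[0,0,0],[0,0,0],[0,0,0.4],[0,0,1],[0,0,1],[0,-0.8,0.6],[0,-1,0.5],[0,-1,0],[0,-1,0],[0,-1,0]],"angular":[[0,0,0],[0,0,0],[0,0,0],[0,0,0],[0,0,0],[0,0,0],[0,0,0],[0,0,0],[0,0,0],[0,0,0]]}' -0.2
python3 - <<'E'
from h import *
p,d=r.read_camera("top");q,e=r.read_camera("scene");np.savez("m2.npz",p=p,d=d,q=q,e=e)
im=np.hstack([p[160:220,195:295],q[170:230,195:245]])
cv2.imwrite("pics/a5.png",cv2.resize(im,None,fx=5.3,fy=5.3,interpolation=cv2.INTER_CUBIC))
E
```

```text
t: 8.05
tcp_pos: [0.4094, -0.12, 0.0467]
orientation: [2.312, 2.127, -0.001]
contact_force: [1.9, -0.9, 0.5]
gripper_width: 0.305
finger_force: 20.0
t: 9.05
tcp_pos: [0.4096, -0.2646, 0.153]
orientation: [2.311, 2.127, 0.0]
contact_force: [0.4, 0.6, -0.2]
gripper_width: 0.603
finger_force: 0.0
```

View pics/a5.png

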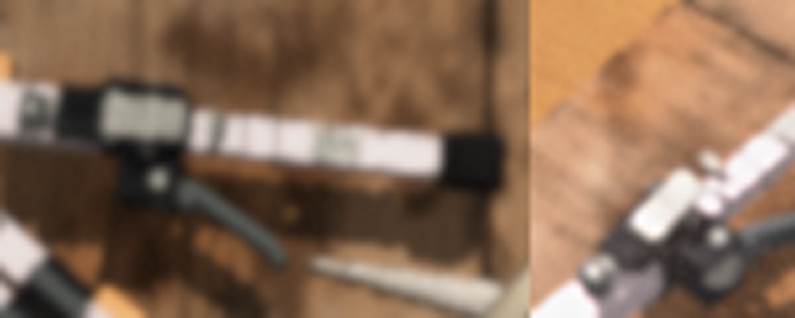

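The unobstructed view shows the leg with a dark line at about (215,130), the keeper at (335,145), and the foot at (472,160). Next I'll take profiles along the leg.

Run:
```python
from h import *
np.set_printoptions(precision=4,suppress=True)
m=np.load("m2.npz"); O=np.array([.4199,.019]);out=np.array([-.0803,-.9968]);xx=np.array([.9968,-.0803])
def prof(im,cam,off,z,S):
    P=np.array([pix(cam,[*(O+out*s+xx*off),z]) for s in S]).astype(np.float32)
    g=cv2.cvtColor(im,cv2.COLOR_BGR2GRAY)
    return cv2.remap(g,P[None,:,0],P[None,:,1],cv2.INTER_LINEAR)[0]
S=np.arange(-.006,.165,.0015)
A=np.mean([prof(m["p"],"top",o,.049,S) for o in(-.005,-.002,.001,.004)],0)
B=np.mean([prof(m["q"],"scene",o,.049,S) for o in(-.005,0,.004)],0)
D=np.mean([prof(m["q"],"scene",-.009,z,S) for z in(.036,.040,.044)],0)
for s,*v in zip(S*1e3,A,B,D): print("%.1f: %d %d %d"%(s,*v),end=" | ")
C=cloud("top",m["d"]).reshape(-1,3);Q=(C[:,:2]-O)
s=Q@out;x=Q@xx
k=(abs(x)<.01)&(s>.1)&(s<.19)&(C[:,2]>.046);print("\nfoot end",np.sort(s[k])[-8:])
for n in("d","e"):
    C=cloud("top" if n=="d" else "scene",m[n]).reshape(-1,3);Q=C[:,:2]-O;s=Q@out;x=Q@xx
    for a in range(-60,-12,4):
        k=(abs(x)<.009)&(abs(s*1e3-a-2)<2)&(C[:,2]>.05)
        print(a+2,np.median(C[k,2]) if k.any() else None,end=" ")
    print()
```

```text
-6.0: 140 102 55 | -4.5: 139 106 57 | -3.0: 135 109 64 | -1.5: 129 109 74 | -0.0: 118 114 84 | 1.5: 108 127 97 | 3.0: 108 151 106 | 4.5: 127 181 113 | 6.0: 155 206 113 | 7.5: 180 227 113 | 9.0: 198 239 115 | 10.5: 199 239 114 | 12.0: 192 236 117 | 13.5: 176 231 123 | 15.0: 156 220 125 | 16.5: 137 212 126 | 18.0: 132 211 129 | 19.5: 140 218 131 | 21.0: 161 224 132 | 22.5: 183 229 134 | 24.0: 202 227 135 | 25.5: 210 222 135 | 27.0: 212 219 136 | 28.5: 207 222 135 | 30.0: 204 229 135 | 31.5: 203 235 136 | 33.0: 208 241 138 | 34.5: 215 244 140 | 36.0: 219 245 141 | 37.5: 221 246 143 | 39.0: 221 244 142 | 40.5: 220 243 140 | 42.0: 217 242 137 | 43.5: 212 240 134 | 45.0: 207 239 129 | 46.5: 204 241 130 | 48.0: 208 242 133 | 49.5: 214 243 133 | 51.0: 218 245 136 | 52.5: 222 245 138 | 54.0: 223 245 138 | 55.5: 223 244 139 | 57.0: 223 244 140 | 58.5: 221 244 139 | 60.0: 219 242 140 | 61.5: 212 240 141 | 63.0: 203 233 142 | 64.5: 191 223 143 | 66.0: 181 212 143 | 67.5: 174 203 143 | 69.0: 172 201 143 | 70.5: 172 204 141 | 72.0: 173 210 141 | 73.5: 177 216 142 | 75.0: 181 220 141 | 76.5: 183 22
[... 1094 characters left out ...]
 109 166 171 | 162.0: 112 170 175 | 163.5: 112 173 177 | 
foot end [0.1543 0.1553 0.1555 0.1558 0.1561 0.1563 0.1566 0.1569]
-58 0.06342322841231476 -54 0.06951176660969267 -50 0.06985569178346543 -46 0.07050080846016013 -42 0.07107823306397824 -38 0.06990142425912306 -34 0.06887128098395978 -30 0.07147700106736392 -26 0.07108766852749746 -22 0.07181648532965015 -18 0.07268154336480245 -14 0.07533867927982255 
-58 0.061881098354137125 -54 0.0675321438076813 -50 0.06779792192571212 -46 0.06713429078158487 -42 0.06836610422704238 -38 0.06675603580315739 -34 0.06669072862169688 -30 0.06778811292133055 -26 0.06912347659560962 -22 0.0697970081178451 -18 0.06951662683023652 -14 0.07221900610557846
```

Run:
```python
from h import *
np.set_printoptions(precision=4,suppress=True,linewidth=160)
m=np.load("m2.npz"); O=np.array([.4199,.019]);out=np.array([-.0803,-.9968]);xx=np.array([.9968,-.0803])
for n,cam in(("d","top"),("e","scene")):
    C=cloud(cam,m[n]).reshape(-1,3);Q=C[:,:2]-O;s=Q@out*1e3;x=Q@xx*1e3
    for a,b in((11,17),(-17,-11)):
        k=(x>a)&(x<b)&(C[:,2]>.052)&(C[:,2]<.066)&(s>-60)&(s<20); print(cam,a,"s",np.sort(s[k])[[0,1,2,3,-5,-4,-3,-2,-1]],np.median(C[k,2]),k.sum())
    k=(abs(x)<8)&(C[:,2]>.060)&(s<20)&(s>-90);ss=np.sort(s[k]);print("catch+housing s max",ss[-6:])
    k=(x<-20)&(x>-36)&(C[:,2]>.05)&(s>-60)&(s<30); print("cheek",np.percentile(s[k],[2,98]),np.percentile(x[k],[2,98]))
```

```text
top 11 s [-35.4324 -33.128  -33.0499 -32.298   -2.4936  -2.4633  -2.2734   0.086    0.1318] 0.06149915150584592 18
top -17 s [-47.9501 -42.6735 -37.8728 -34.9957  -1.5065   0.3227   0.6498   3.2004   3.5098] 0.05938109941812918 27
catch+housing s max [17.6492 18.1243 18.2996 19.4258 19.8867 19.9772]
cheek [-24.9283  20.6186] [-35.5328 -20.4333]
scene 11 s [-56.7583 -33.7822 -29.4901 -27.8127 -29.4901 -27.8127 -24.8155 -20.7829 -19.5213] 0.06089450650640511 7
scene -17 s [-54.7998 -52.6641 -47.1982 -44.4419  -4.9466  -2.162   -1.2023   1.7008   1.8763] 0.05805906172919548 30
catch+housing s max [17.5763 17.6646 17.6867 17.8933 18.6874 18.8489]
cheek [-27.376    8.6262] [-35.1102 -20.0726]
```

The catch pad sits at 70 mm (it was 78.6), so it's down. The leg measures about 60 mm out (ring dip centred 2.2 mm outside the mouth, foot edges giving 59.2 to 59.8). Going to straddle leg and lever 34 mm out, open 75 mm.

```bash
python3 -m pendant '{"offset":[[-0.07,0.9,0],[-0.07,1,0],[-0.07,1,0],[-0.07,1,0],[-0.07,1,0],[-0.07,1,0],[-0.07,1,0],[-0.07,1,0],[0,0.49,0],[0,0,0]],"angular":[[0,0,0],[0,0,0],[0,0,0],[0,0,0],[0,0,0],[0,0,0],[0,0,0],[0,0,0],[0,0,0],[0,0,0]]}' -0.61; python3 -m pendant '{"offset":[[0,0,-0.8],[0,0,-0.8],[0,0,0]],"angular":[[0,0,0],[0,0,0],[0,0,0]]}'
```

```text
t: 10.15
tcp_pos: [0.3923, -0.0096, 0.1523]
orientation: [-2.308, -2.131, -0.001]
contact_force: [0.3, 0.5, -0.1]
gripper_width: 0.809
finger_force: 0.0
t: 10.45
tcp_pos: [0.3902, -0.0117, 0.1011]
orientation: [-2.308, -2.125, 0.006]
contact_force: [-0.7, 0.7, -0.4]
gripper_width: 0.801
finger_force: 0.0
```

```bash
python3 -m pendant '{"offset":[[0.07,-0.04,0],[0,0,0],[0,0,-0.5],[0,0,-0.5]],"angular":[[0,0,0],[0,0,0],[0,0,0],[0,0,0]]}';python3 -m pendant '{"offset":[[0,0,-0.5],[0,0,-0.32],[0,0,0],[0,0,0]],"angular":[[0,0,0],[0,0,0],[0,0,0],[0,0,0]]}'
```

```text
t: 10.85
tcp_pos: [0.3967, -0.0135, 0.0756]
orientation: [2.31, 2.125, 0.004]
contact_force: [-0.8, -0.7, -0.8]
gripper_width: 0.804
finger_force: 0.0
t: 11.25
tcp_pos: [0.3954, -0.0131, 0.05]
orientation: [2.311, 2.127, 0.001]
contact_force: [0.0, 0.7, 0.2]
gripper_width: 0.808
finger_force: 0.0
```

```bash
python3 -m pendant '{"offset":[[-0.08,0.007,-0.1],[-0.08,0.006,0],[0,0,0]],"angular":[[0,0,0],[0,0,0],[0,0,0]]}';python3 -m pendant '{"offset":[[-0.03,0.002,0],[0,0,0]],"angular":[[0,0,0],[0,0,0]]}';python3 -m pendant '{"offset":[[-0.03,0.002,0],[0,0,0]],"angular":[[0,0,0],[0,0,0]]}'
```

```text
t: 11.55
tcp_pos: [0.3899, -0.0125, 0.0465]
orientation: [2.311, 2.128, 0.0]
contact_force: [-0.0, 0.7, -0.4]
gripper_width: 0.803
finger_force: 0.0
t: 11.75
tcp_pos: [0.3896, -0.0125, 0.0466]
orientation: [2.311, 2.127, 0.001]
contact_force: [1.0, 0.2, 0.1]
gripper_width: 0.803
finger_force: 0.6
t: 11.95
tcp_pos: [0.3895, -0.0126, 0.0466]
orientation: [2.31, 2.126, 0.003]
contact_force: [7.2, -0.9, -5.4]
gripper_width: 0.808
finger_force: 3.7
```

Contact is at the expected spot and stiffness is about 7 N/mm. Now close to near the lever, following toward +x while keeping some preload on the leg.

```bash
python3 -m pendant '{"offset":[[0.1,-0.008,0],[0.1,-0.008,0],[0,0,0]],"angular":[[0,0,0],[0,0,0],[0,0,0]]}' -0.31 40;python3 -m pendant '{"offset":[[0.03,-0.002,0],[0,0,0]],"angular":[[0,0,0],[0,0,0]]}' -0.26
```

```text
t: 12.25
tcp_pos: [0.3961, -0.0131, 0.0466]
orientation: [2.31, 2.126, 0.004]
contact_force: [12.6, -0.7, -10.1]
gripper_width: 0.665
finger_force: 6.4
t: 12.45
tcp_pos: [0.3973, -0.0132, 0.0466]
orientation: [2.309, 2.125, 0.005]
contact_force: [15.3, -1.0, -11.6]
gripper_width: 0.633
finger_force: 8.5
```

```bash
python3 -m pendant '{"offset":[[0.033,-0.003,0],[0.033,-0.003,0],[0,0,0]],"angular":[[0,0,0],[0,0,0],[0,0,0]]}' -0.174;python3 -m pendant '{"offset":[[0.033,-0.003,0],[0.033,-0.003,0],[0,0,0]],"angular":[[0,0,0],[0,0,0],[0,0,0]]}' -0.088
```

```text
t: 12.75
tcp_pos: [0.3993, -0.0134, 0.0466]
orientation: [2.309, 2.125, 0.005]
contact_force: [14.9, -0.9, -12.0]
gripper_width: 0.593
finger_force: 9.4
t: 13.05
tcp_pos: [0.4014, -0.0135, 0.0466]
orientation: [2.309, 2.125, 0.005]
contact_force: [14.4, -0.4, -11.1]
gripper_width: 0.548
finger_force: 10.2
```

```bash
python3 -m pendant '{"offset":[[0.018,-0.003,0],[0.018,-0.003,0],[0,0,0]],"angular":[[0,0,0],[0,0,0],[0,0,0]]}' -0.002;python3 -m pendant '{"offset":[[0.025,-0.003,0],[0.025,-0.003,0],[0,0,0]],"angular":[[0,0,0],[0,0,0],[0,0,0]]}' 0.084
python3 - <<'E'
from h import *
O=np.array([.4199,.019]);out=np.array([-.0803,-.9968]);xx=np.array([.9968,-.0803])
for im,cam,z in((r.read_camera("top")[0],"top",.049),(r.read_camera("scene")[0],"scene",.049)):
    g=cv2.cvtColor(im,cv2.COLOR_BGR2GRAY);S=np.arange(.110,.165,.0005)
    A=[]
    for o in(-.005,0,.004):
        P=np.array([pix(cam,[*(O+out*s+xx*o),z]) for s in S]).astype(np.float32); A.append(cv2.remap(g,P[None,:,0],P[None,:,1],1)[0])
    print(cam,np.mean(A,0)[::4].astype(int))
E
```

```text
t: 13.35
tcp_pos: [0.4032, -0.0136, 0.0467]
orientation: [2.308, 2.124, 0.008]
contact_force: [20.2, 0.4, -17.6]
gripper_width: 0.509
finger_force: 13.1
t: 13.65
tcp_pos: [0.4052, -0.0137, 0.0467]
orientation: [2.308, 2.124, 0.009]
contact_force: [22.8, 0.9, -20.5]
gripper_width: 0.464
finger_force: 14.3
top [224 226 226 226 223 215 192 152  95  47  29  25  25  25  25  26  26  26
  26  26  27  33  48  73  97 110 115 114]
scene [ 81  84  94 106 126 137 137 124 102  79  65  60  58  59  61  61  61  60
  59  61  65  78 100 123 144 160 167 170]
```

Foot edges read 125.0 and 155.7 mm (before: 125.1 and 155.6), so the leg is holding. Continuing.

```bash
python3 -m pendant '{"offset":[[0.02,-0.003,0],[0.025,-0.003,0],[0,0,0]],"angular":[[0,0,0],[0,0,0],[0,0,0]]}' 0.17 50;python3 -m pendant '{"offset":[[0.028,-0.003,0],[0.028,-0.003,0],[0,0,0]],"angular":[[0,0,0],[0,0,0],[0,0,0]]}' 0.256;python3 -m pendant '{"offset":[[0,0,0],[0,0,0],[0,0,0]],"angular":[[0,0,0],[0,0,0],[0,0,0]]}' 0.35
```

```text
t: 14.05
tcp_pos: [0.4071, -0.0139, 0.0468]
orientation: [2.307, 2.123, 0.01]
contact_force: [26.8, 0.8, -23.6]
gripper_width: 0.42
finger_force: 16.1
t: 14.35
tcp_pos: [0.4091, -0.0141, 0.0469]
orientation: [2.307, 2.123, 0.011]
contact_force: [28.1, 0.8, -24.8]
gripper_width: 0.378
finger_force: 15.8
t: 14.65
tcp_pos: [0.4097, -0.0142, 0.0469]
orientation: [2.306, 2.122, 0.013]
contact_force: [33.8, 0.6, -28.8]
gripper_width: 0.359
finger_force: 50.0
```

Fingers stalled at 33.4 mm with 50 N, so the lever appears to be on its stop. I'll relax the sideways push and check.

```bash
python3 -m pendant '{"offset":[[0.05,-0.004,0],[0.04,-0.003,0],[0,0,0],[0,0,0]],"angular":[[0,0,0],[0,0,0],[0,0,0],[0,0,0]]}' 1
python3 - <<'E'
from h import *
O=np.array([.4199,.019]);out=np.array([-.0803,-.9968]);xx=np.array([.9968,-.0803])
p,d=r.read_camera("top");q,e=r.read_camera("scene")
for im,cam,z in((p,"top",.049),(q,"scene",.049)):
    g=cv2.cvtColor(im,cv2.COLOR_BGR2GRAY);S=np.arange(.110,.165,.0005)
    A=[]
    for o in(-.005,0,.004):
        P=np.array([pix(cam,[*(O+out*s+xx*o),z]) for s in S]).astype(np.float32); A.append(cv2.remap(g,P[None,:,0],P[None,:,1],1)[0])
    print(cam,np.mean(A,0)[::4].astype(int))
C=cloud("scene",e).reshape(-1,3);Q=C[:,:2]-O;s=Q@out;x=Q@xx
for a in(-.05,-.046,-.042): 
    k=(abs(x)<.009)&(abs(s-a)<.003)&(C[:,2]>.05);print("pad",a,np.median(C[k,2]),k.sum())
im=np.hstack([p[150:225,195:295],q[150:225,190:290]])
cv2.imwrite("pics/a6.png",cv2.resize(im,None,fx=4,fy=4,interpolation=cv2.INTER_CUBIC))
E
```

```text
t: 15.05
tcp_pos: [0.4099, -0.0142, 0.0468]
orientation: [2.309, 2.125, 0.006]
contact_force: [13.7, 1.4, -9.6]
gripper_width: 0.358
finger_force: 50.0
top [225 226 226 226 224 215 192 151  95  48  29  24  24  25  25  26  26  25
  25  25  27  33  47  73  97 111 114 114]
scene [ 57  60  72  91 117 132 135 123 101  80  66  60  59  60  61  61  61  60
  59  61  65  79 100 123 145 161 168 171]
pad -0.05 0.06731024968872859 12
pad -0.046 0.06771511380701332 13
pad -0.042 0.06744354848355777 14
```

View pics/a6.png

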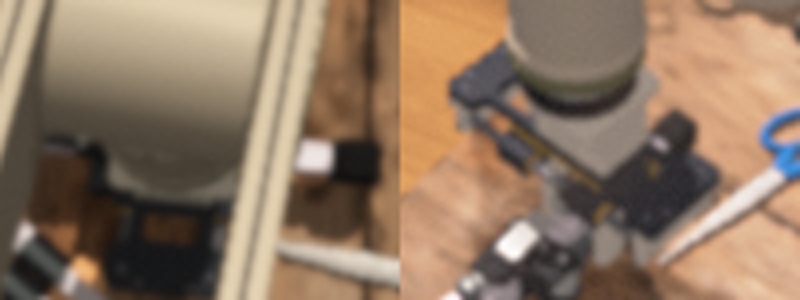

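In the last view the foot is unmoved at (355,160), the catch pad is still low, and the fingers clamp leg and lever. With 50 N on the stalled lever, against the 3 to 6 N closing needs, it's on its stop. Handing in.

```bash
python3 -c "
from cell import r
print(r.job_done())"
```

```text
the job is handed in; nothing more can be done
None
```

The job is handed in, and no verdict came back: catch clicked down, leg out about 60 mm (good to roughly 1 mm) and still held, lever squeezed closed, nothing else touched, about 15 s of the 54 s used.

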